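# Feed the die tray through the hold-open gate of the infeed chute

### The job

Feed the die tray into the press's infeed chute: press the long side paddle down with one fingertip so that the gate lifts, and keep it held down while the other fingertip pushes the tray by its upright end plate under the gate, fully home against the end stop. The gate must never touch the tray or the dies. Then let go so that the gate swings shut behind the tray; nothing is to be gripped or lifted, the dies stay seated in their pockets, and the other things on the bench are left alone.

Things in the scene. Friction and masses are not known exactly. Their poses are not given: they have to be found in the camera images.
- chute: Infeed chute fixed to the bench: aluminium base plate 392 x 126 x 6 mm with two low steel guide rails (tops 28 mm above the bench, inner faces 84 mm apart). Origin on the bench, on the channel's centre line, straight under the shut gate. x = feed direction (the way the tray is pushed), y = towards the paddle, z up. Base from x = -262 (open mouth) to +130 mm; channel floor at z = 6 mm.
- end_stop (a point): End of the channel: centre of the front faces of the two rubber buffers on the upright stop block, at x = +112, z = 18 mm of the chute.
- rock_shaft (a point): Mid-length of the gate's rock shaft: 9 mm thick, along the chute's x from x = -262 to +35 mm, at y = +60, z = 54 mm of the chute, in three bearing posts 18 mm wide in y (tops z = 64 mm, at x = -252, -118, +22 mm). Opposite, at x = 0, y = -50 mm, stands a forked rest post for the gate (top z = 60 mm).
- gate (a joint): Angle of the rock shaft with gate blade and paddle, rad: 0 = shut (blade down in the channel), grows as the paddle is pressed down and the blade lifts, stop at 0.9. The blade clears tray and dies from 0.48 on; 0.6 to 0.8 is a good open position. A spring always swings it shut (some 4 to 8 N of finger force on the paddle). The tray pushed against the shut blade cannot open it.
- gate_blade (a point): Gate: steel arm from the rock shaft across the channel with a hanging blade 38 mm wide, 4 mm thick. Shut, the blade spans y = +2 to -36 mm of the chute, within 5 mm of x = 0, lower edge 16 mm above the bench: it blocks the tray's block, not its low tail. At 0.7 rad the arm's free end is about 130 mm above the bench. The point is the middle of the lower edge.
- paddle_face (a point): Centre of the upper face of the paddle: aluminium strip 227 mm long (the chute's x = -262 to -35 mm), 46 mm wide, 3 mm thick, on the outer (+y) side of the rock shaft and fixed to it; moves with the gate. Gate shut, it slopes upward away from the shaft by 0.40 rad, upper face from about y = +78, z = 48 mm to y = +120, z = 66 mm of the chute.
- paddle_edge (a point): Middle of the paddle's outer, rolled edge; moves with the gate. At gate angle 0.7 the paddle slopes 0.3 rad downward away from the shaft, its upper face 38 mm above the bench at the chute's y = +70, 33 mm at y = +88 and 26 mm at y = +108 mm. It may be pressed anywhere along its length, and a fingertip slides along it.
- tray: Die tray in the chute, 0.74 kg with dies (tray 0.3, varies): grey plastic block 100 (x, feed direction) x 80 x 20 mm with two pockets; behind it a flat steel tail 36 mm wide, 6 mm thick, ending in an upright push plate. Origin: centre of the block's underside, x = feed direction, z up. 2 mm play to each rail. Starts before the gate. Home, the origin is at x = +62 mm of the chute, the tail under the gate.
- tray_push_face (a point): On the back face of the tray's upright steel push plate, at the middle of its width, 12 mm below its top, 42 mm above the bench. The plate is 64 mm wide (y), 4 mm thick; this face is at x = -140 mm of the tray (x = -78 mm of the chute when home). Push here or anywhere on this face towards the tray's +x.
- die_b: Larger loose die block in the tray's rear pocket, 32 x 54 x 30 mm, a stepped steel block; origin at the centre of its underside, 6 mm above the tray's underside at the tray's x = -23 mm; its top is 42 mm above the bench.
- die_c: Smaller loose die block in the tray's front pocket, 34 x 48 x 26 mm; origin at the centre of its underside, 6 mm above the tray's underside at the tray's x = +23 mm; its top is 38 mm above the bench.
- die_a: Bystander: spare die block 36 x 62 x 34 mm on the bench on the robot's side of the chute, beyond the gate; origin at the centre of its underside.
- flux_jar: Bystander: white jar with a lid, 56 mm across, 55 mm high; origin at the centre of its underside.
- tape_black: Bystander: roll of black tape, 52 mm across, 18 mm high, beside the chute's open mouth; origin at the centre of its underside.
- spanner: Bystander: open-ended spanner 154 mm long lying flat; origin at the centre of its underside.

How it is judged:
On the way, in this order (a step that is already met when the one before it is completed fails the run):
1. the gate is held open by a finger on the paddle, the tray still before it (value of joint gate above 0.45 rad and contact force between the fingers and gate above 0.2 N and x of tray in the frame of chute below -0.045 m), for 0.1 s.
2. the tray is half-way under the gate, which a finger on the paddle holds open (value of joint gate above 0.45 rad and contact force between the fingers and gate above 0.2 N and x of tray in the frame of chute above 0 m), for 0.05 s.
3. the tray is home against the end stop, the gate still held open (value of joint gate above 0.45 rad and contact force between the fingers and gate above 0.2 N and x of tray in the frame of chute above 0.056 m), for 0.05 s.
At the end, for the whole second after the job is handed in: The tray lies flat in the chute, home against the end stop within 6 mm, at rest; the gate is shut behind its block (within 0.06 rad); both dies are upright and seated in their pockets (x of tray in the frame of chute above 0.056 m and z of tray in the frame of chute below 0.01 m and angle between tray's own z axis and vertical below 0.05 rad and value of joint gate below 0.06 rad and linear speed of tray below 0.01 m/s and z of each of die_b, die_c in the frame of tray below 0.011 m and distance between each of die_b, die_c and tray below 0.034 m and angle between each of die_b, die_c's own z axis and vertical below 0.1 rad); the robot touches nothing.
It fails at once if the gate blade touches the tray or a die (more than 1 N) (contact force between gate and tray above 1 N or contact force between gate and die_b above 1 N or contact force between gate and die_c above 1 N).
It fails at once if the tray is lifted (8 mm) or tipped (z of tray in the frame of chute above 0.014 m or angle between tray's own z axis and vertical above 0.15 rad).
It fails at once if a die is lifted out of its pocket (z of any of die_b, die_c in the frame of tray above 0.014 m).
It fails at once if a bystander is moved by more than 20 mm (distance of any of die_a, flux_jar, tape_black, spanner from where it was at the start of the episode above 0.02 m).
It also fails if it takes over 54 s, if anything falls off the work surface, if the arm or the gripper's body presses on something with over 40 N, if the wrist force passes 120 N, or if a joint passes its speed limit or range.

### The arm

A 7-joint arm with a two-finger parallel gripper is mounted at the origin on the work surface; the furniture and walls round the work are solid. World frame = base frame: x ahead of the robot, y to its left, z up, the work surface at z = 0. Lengths are in m, angles in rad, forces in N, time in s.
With the tool pointing down it reaches from about 0.4 to 0.9 m from the base axis. Payload 5.5 kg.
Tool frame: the origin (TCP) lies at the very end of the fingers, on their centre line; the grasp point (between the pads) lies 19 mm behind it; x points along the fingers, z is the direction in which the jaws open and shut, and the axes are right-handed (so a half turn about x gives the same grasp; the last joint's range is limited). The gripper opens to 92 mm and grips with 3 to 60 N. Pads are 19 mm wide; open, the fingers measure 130 mm over their backs; the gripper's body (75 mm by 190 mm) begins 47 mm behind the grasp point.
Start: joints at [-1.076, 0.501, -0.427, 1.55, 0.221, 1.138, -0.21], TCP at [0.149, 0.633, 0.227] pointing down, gripper open.
Joint ranges: [-2.88, 2.88], [-0.31, 2.03], [-1.54, 1.56], [0.2, 2.42], [-1.41, 4.55], [0.19, 2.02], [-2.57, 2.57]. Speed limits (rad/s): [2.57, 2.57, 3.14, 3.14, 3.14, 3.14, 3.14].

### API

Orientations are given as a unit quaternion [w, x, y, z].
In Python, from station import get_obs, snapshot, get_calibration, sign_off gives the robot as it stands. The module is installed in compiled form; this text tells all that it offers.
- The arm moves only by the shell command python3 -m crank 'ROWS' [FORCE]. ROWS is JSON, a list of rows, each an object with "travel": the shift along the world's x, y, z in cm, a list of three; "turn": the turn about the world's z in degrees; "grip": the opening in per cent of the stroke, from 0 (shut) to 100 (fully open). A call has exactly 8 rows; each row is the pose to reach, as a shift and turn from the pose commanded when the call began; what a row does not reach only later rows make up. A row lasts 1/8 s, in which the tool goes at most 62.5 mm and 10.7 degrees, less where a joint would pass 70% of its speed; a pose out of reach is approached as far as the arm can. A call with a gripper value outside its range is refused whole. The fingers move at their own pace and stop on an object; FORCE is the grip in N (left out, the last holds). Time passes only in rows, so rows that repeat a pose let the fingers close, or fill a call up. It gives the time, the measured TCP pose, the force and the opening at its end, in the units of the state.
- get_obs(): the state, without advancing time (a new reading comes with each control period).
- snapshot(name): name is "scene" or "top" or "wrist"; returns (picture, depth): 384x512x3 uint8, blue, green, red; 384x512 float32, m along the optical axis (not along the pixel's ray), 0 where there is no reading.
- get_calibration(name): a dict with "fx", "fy", "cx", "cy" (pixels), "rvec" (rotation vector, rad) and "tvec" (3), from world to camera coordinates, as OpenCV has them. Camera axes: x right, y down, z forward; pixel columns grow to the right and rows downward; lengths in m; the calibration is good to about 2 mm. A picture is of the moment at which its call begins: read the wrist's pose just before it. get_calibration takes no time and is no camera call; for the wrist camera it gives the pose at the moment of the call.
- sign_off(): hands the job in, once; it reports no verdict.
The state is a dict: "time_s": time; "q": joint angles; "qd": joint speeds; "effort": joint torques, N m; "eef_pos": TCP position; "tcp_rot": TCP orientation; "ft_force": force on the tool from outside, world axes, zero at the start; "ft_torque": the same for the moment, N m; "width": finger opening in m.
Only numpy, scipy, OpenCV 4.12 (cv2) and the standard library are available. Lean on these libraries where they do the work, as an engineer would, in place of code of your own. Each camera call takes 0.05 s, during which the arm holds its last target.

## Working session

There is one attempt and no reset: what is moved stays moved. The work goes in short steps, Python scripts to look and compute and a shell command to move; the robot and the scene stay as the last step left them, time stands still between calls to the robot, and variables do not carry over. Pictures are saved under pics/ and viewed, and the job is handed in when it is done.

```bash
mkdir -p pics; ls
cat > h.py <<'E'
import numpy as np, cv2
from station import *
def cal(n):
    c=get_calibration(n); R,_=cv2.Rodrigues(np.array(c['rvec'],float)); return c,R,np.array(c['tvec'],float).ravel()
def unproj(n,u,v,d):
    c,R,t=cal(n); p=np.stack([(u-c['cx'])/c['fx']*d,(v-c['cy'])/c['fy']*d,d],-1); return (p-t)@R
def proj(n,P):
    c,R,t=cal(n); q=np.asarray(P)@R.T+t; return np.stack([q[...,0]/q[...,2]*c['fx']+c['cx'],q[...,1]/q[...,2]*c['fy']+c['cy']],-1)
def cloud(n,d):
    v,u=np.mgrid[0:384,0:512]; return unproj(n,u.astype(float),v.astype(float),d.astype(float))
E
python3 - <<'E'
from h import *
o=get_obs(); print(o)
for n in ['scene','top','wrist']:
    c=get_calibration(n); im,d=snapshot(n); cv2.imwrite(f'pics/{n}0.png',im); np.savez(f'{n}0.npz',im=im,d=d,P=0)
    print(n,c)
E
```

```text
pics
{'time_s': 0.0, 'q': array([-1.07578194,  0.50182773, -0.42680913,  1.55146129,  0.22080904,
        1.13831177, -0.21029214]), 'qd': array([ 1.06282942e-03,  3.96672875e-04, -1.57569480e-03,  3.41348616e-04,
        1.68681788e-05, -4.49771695e-04,  2.88527490e-04]), 'effort': array([ 4.38856096e-04, -5.66597915e+01, -5.81585035e+00, -2.79115927e+01,
       -6.85121818e-02,  3.08149285e-02,  1.88774811e-04]), 'eef_pos': array([0.14920618, 0.63191324, 0.22568787]), 'tcp_rot': array([ 0.55389809, -0.43925556,  0.55500243,  0.43843331]), 'ft_force': array([ 0.34072079,  0.59858832, -0.54591768]), 'ft_torque': array([-0.03271873, -0.00040352,  0.01150278]), 'width': 0.09167322566750746}
scene {'fx': 477.9060243675441, 'fy': 477.9060243675441, 'cx': 254.7913668942544, 'cy': 199.34621721685386, 'rvec': array([ 2.41092746, -0.61109163,  0.2066307 ]), 'tvec': array([-0.45554794,  0.15501943,  1.22349212])}
top {'fx': 357.45712365970394, 'fy': 357.45712365970394, 'cx': 253.8905042096089, 'cy': 190.5752778895788, 'rvec': array([ 2.14639744, -2.14970865,  0.21777736]), 'tvec': array([-0.11215628,  0.49592479,  0.83867699])}
wrist {'fx': 266.516745047121, 'fy': 266.516745047121, 'cx': 255.23208072006048, 'cy': 186.2002913273422, 'rvec': array([-2.2710404 , -1.79764026, -0.26398254]), 'tvec': array([-0.64737853, -0.03612614,  0.39252264])}
```

View pics/scene0.png

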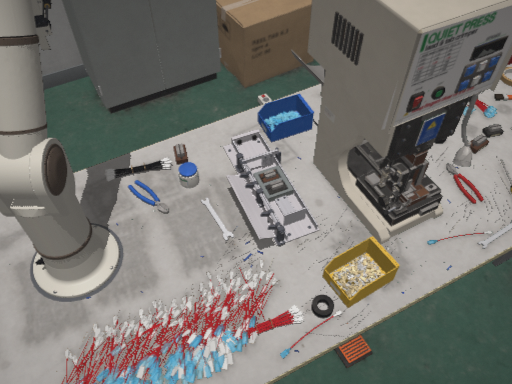

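View pics/top0.png

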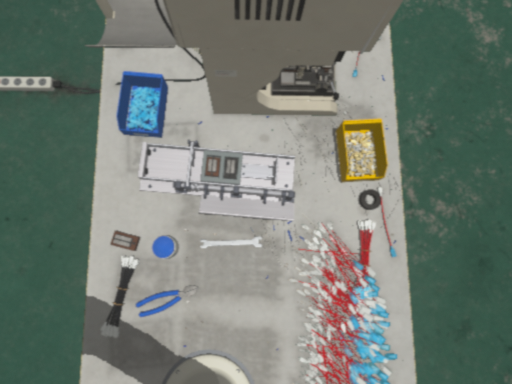

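View pics/wrist0.png

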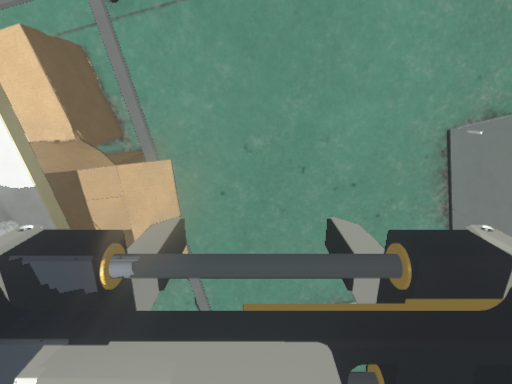

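Run:
```python
from h import *
from scipy.spatial.transform import Rotation as Ro
im,d=np.load('top0.npz')['im'],np.load('top0.npz')['d']
P=cloud('top',d)
cv2.imwrite('pics/topz.png',cv2.resize(im[130:230,125:305],None,fx=4.4,fy=4.4,interpolation=cv2.INTER_CUBIC))
H=np.clip(P[...,2]/0.09,0,1)*255
cv2.imwrite('pics/toph.png',cv2.applyColorMap(cv2.resize(H.astype(np.uint8)[130:230,125:305],None,fx=4.4,fy=4.4,interpolation=cv2.INTER_NEAREST),cv2.COLORMAP_JET))
for u,v in [(141,145),(294,155),(294,216),(200,212),(231,165),(213,165),(250,211),(150,180),(330,230)]: print(u,v,P[v,u].round(4))
o=get_obs(); w=o['tcp_rot']; M=Ro.from_quat(w[[1,2,3,0]]).as_matrix(); print(M.round(3))
c,R,t=cal('wrist'); C=-R.T@t; print('wristcam in tool',M.T@(C-o['eef_pos']), 'opt axis',R[2])
```

```text
141 145 [0.6239 0.1812 0.0007]
294 155 [ 0.5985 -0.2208  0.0017]
294 216 [ 0.4367 -0.2168  0.0033]
200 212 [0.4404 0.0159 0.0652]
231 165 [ 0.5608 -0.056   0.0421]
213 165 [ 0.5616 -0.0109  0.0383]
250 211 [ 0.4429 -0.1028  0.0632]
150 180 [0.5294 0.1522 0.0062]
330 230 [ 0.4    -0.305   0.0171]
[[-0.    -0.973  0.23 ]
 [-0.001  0.23   0.973]
 [-1.     0.    -0.001]]
wristcam in tool [-0.15830713  0.07957866 -0.00109505] opt axis [ 0.28271079 -0.0695212  -0.9566825 ]
```

View pics/topz.png

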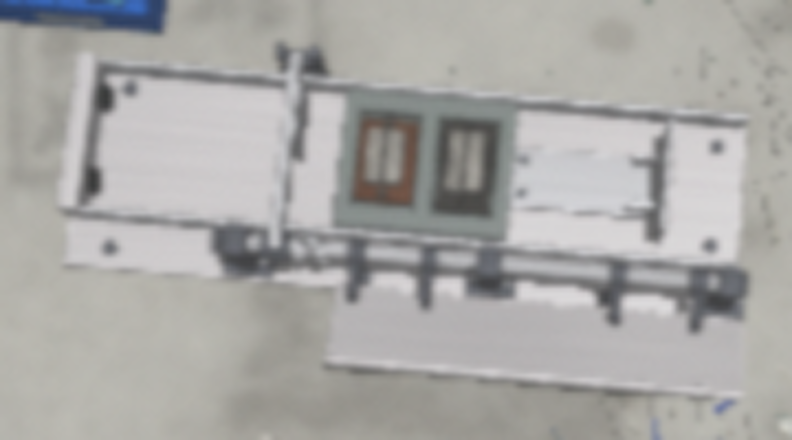

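View pics/toph.png

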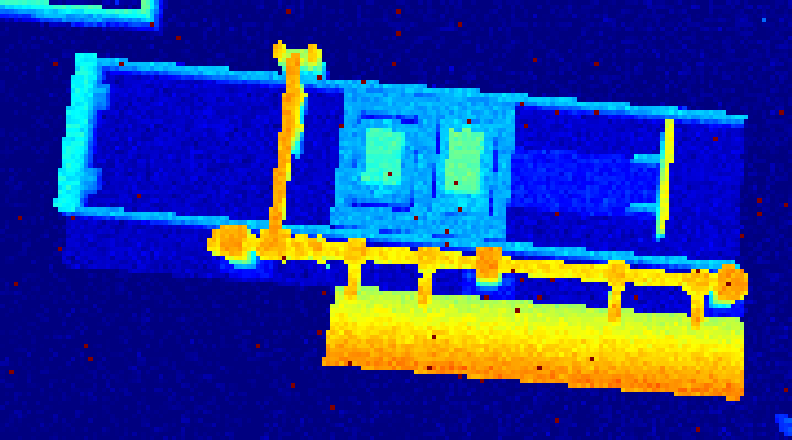

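```bash
cat > fit.py <<'E'
from h import *
from scipy.optimize import minimize
d=np.load('top0.npz')['d']; P=cloud('top',d)[125:235,120:310].reshape(-1,3)
P=P[(P[:,2]>-.01)&(P[:,2]<.09)]
def hm(q,tx):
    x,y=q[:,0],q[:,1]; h=np.zeros(len(q))
    def box(x0,x1,y0,y1,z):
        m=(x>x0)&(x<x1)&(y>y0)&(y<y1); h[m]=z[m] if np.ndim(z) else z
    box(-.262,.130,-.063,.063,.006)
    box(-.262,.112,-.047,-.042,.028); box(-.262,.112,.042,.047,.028)
    box(tx-.05,tx+.05,-.04,.04,.026); box(tx-.14,tx-.05,-.018,.018,.012)
    box(tx-.14,tx-.136,-.032,.032,.054)
    box(tx-.039,tx-.007,-.02,.02,.042); box(tx+.006,tx+.04,-.018,.018,.038)
    box(-.262,.035,.0555,.0645,.0585)
    for c in(-.252,-.118,.022): box(c-.009,c+.009,.051,.069,.064)
    box(-.262,-.035,.077,.121,.048+(y-.078)*.43)
    box(-.005,.005,-.05,.06,.06)
    return h
def q_(p):
    c,s=np.cos(p[2]),np.sin(p[2]); v=P[:,:2]-p[:2]
    return np.stack([v@[c,s],v@[-s,c]],1)
def cost(p):
    e=np.abs(hm(q_(p),p[3])-P[:,2]); return np.minimum(e,.015).mean()*1e3
best=None
for k in range(12):
    r=np.random.default_rng(k)
    x0=np.array([.545,.065,np.pi/2-.08+0*1,-.11])+r.normal(size=4)*[.006,.01,.03,.01]
    s=minimize(cost,x0,method='Nelder-Mead',options=dict(initial_simplex=x0+np.vstack([np.zeros(4),np.diag([.01,.01,.05,.015])]),xatol=1e-5,fatol=1e-5,maxiter=600))
    print(s.fun.round(4),s.x.round(4))
    if best is None or s.fun<best.fun: best=s
p=best.x; np.save('pose.npy',p)
c,s=np.cos(p[2]),np.sin(p[2]); A=np.array([[c,-s],[s,c]])
im=np.load('top0.npz')['im'].copy(); im=cv2.resize(im[100:240,110:310],None,fx=4,fy=4,interpolation=cv2.INTER_CUBIC)
t=p[3]
for x,y,z in [(-.262,-.063,.006),(.13,-.063,.006),(.13,.063,.006),(-.262,.063,.006),(-.262,.12,.066),(-.035,.12,.066),(-.035,.078,.048),(t-.05,-.04,.026),(t+.05,.04,.026),(t-.14,-.032,.054),(t-.14,.032,.054),(0,-.05,.06)]:
    w=np.r_[A@[x,y]+p[:2],z]; u=((proj('top',w)-[110,100]+.5)*4).astype(int); cv2.circle(im,tuple(map(int,u)),3,(0,0,255),-1)
cv2.imwrite('pics/fit.png',im)
E
python3 fit.py
```

```text
3.0199 [ 0.5667  0.0455  1.4854 -0.0757]
3.0225 [ 0.5666  0.0454  1.486  -0.0755]
3.0521 [ 0.5671  0.0469  1.4811 -0.0767]
3.1118 [ 0.5666  0.0413  1.4817 -0.071 ]
3.0213 [ 0.5667  0.0454  1.485  -0.0757]
3.0226 [ 0.5666  0.0455  1.4862 -0.0754]
3.0249 [ 0.5664  0.0457  1.4873 -0.0759]
3.0227 [ 0.5666  0.0456  1.4863 -0.0755]
3.0256 [ 0.5664  0.0456  1.4871 -0.0758]
3.0201 [ 0.5666  0.0455  1.4858 -0.0757]
3.0423 [ 0.5668  0.0474  1.4857 -0.0775]
3.018 [ 0.5666  0.0455  1.4863 -0.0757]
```

View pics/fit.png

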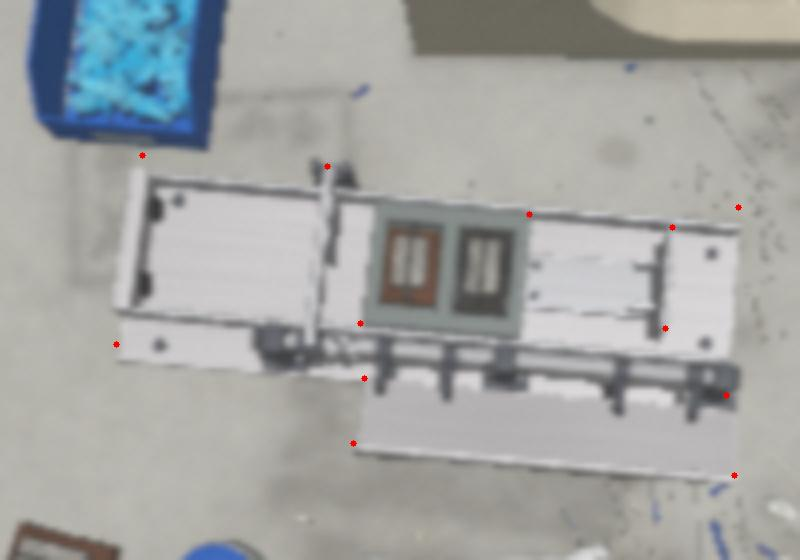

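```bash
sed -i 's/box(-.262,.130,-.063,.063,.006)/box(-.262,.130,-.049,.077,.006)/; s/-.063,.006)/-.049,.006)/g; s/.063,.006),(-.262,.063/.077,.006),(-.262,.077/' fit.py; python3 fit.py
```

```text
2.8332 [ 0.5672  0.0453  1.4829 -0.0757]
2.8385 [ 0.567   0.0453  1.4846 -0.0756]
2.8424 [ 0.5672  0.0445  1.4827 -0.0748]
2.8427 [ 0.567   0.0455  1.4858 -0.0758]
2.8372 [ 0.5673  0.0453  1.4834 -0.0753]
2.8368 [ 0.567   0.0454  1.4834 -0.0754]
2.8343 [ 0.567   0.0454  1.4834 -0.0757]
2.8381 [ 0.5672  0.0452  1.4831 -0.0752]
2.8407 [ 0.567   0.0455  1.4845 -0.0755]
2.8382 [ 0.5672  0.0452  1.4835 -0.0755]
2.8358 [ 0.5669  0.0454  1.4848 -0.0756]
2.8384 [ 0.5673  0.0452  1.4827 -0.0754]
```

View pics/fit.png

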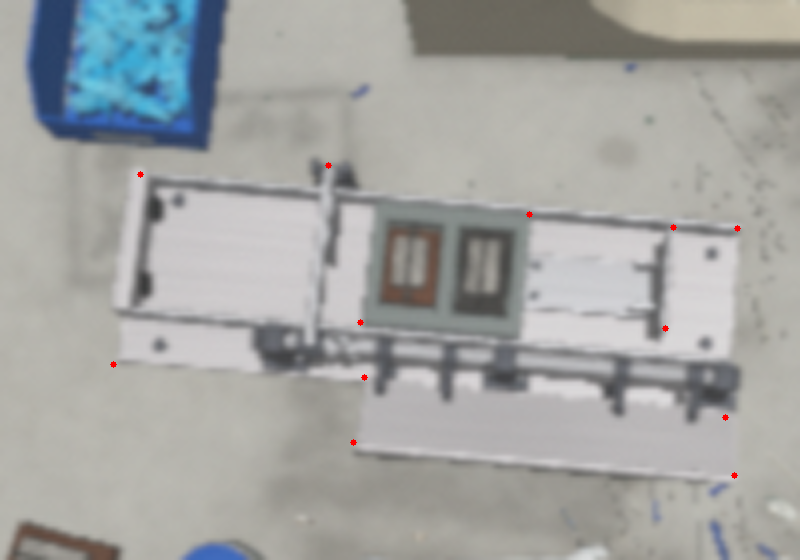

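Run:
```python
from h import *
p=np.array([.5671,.0453,1.4835]); c,s=np.cos(p[2]),np.sin(p[2])
d=np.load('top0.npz')['d']; P=cloud('top',d)[125:235,120:310].reshape(-1,3)
v=P[:,:2]-p[:2]; X=v@[c,s]; Y=v@[-s,c]; Z=P[:,2]
pc=lambda n,a,m:print(n,m.sum(),np.percentile(a[m],[0,3,25,50,75,97,100]).round(4))
m=(Z>.04)&(Z<.07)&(X<-.19)&(X>-.24)&(Y<.045)&(Y>-.045); pc('plate x',X,m);pc('plate y',Y,m);pc('plate z',Z,m)
for a,b in((-.23,-.18),(-.1,-.05)):
  m=(Z>.04)&(Z<.09)&(X<b)&(X>a)&(Y>.085); pc('pad y',Y,m); pc('z',Z,m)
  m=(Z>.045)&(Z<.09)&(X<b)&(X>a)&(Y>.05)&(Y<.07); pc('shaft y',Y,m)
m=(Z>.04)&(Z<.09)&(Y>.09); pc('pad x',X,m)
for a,b in((-.24,-.15),(0.02,.1)):
  m=(Z>.02)&(Z<.035)&(X<b)&(X>a)&(Y<-.035); pc('rail- y',Y,m)
  m=(Z>.02)&(Z<.035)&(X<b)&(X>a)&(Y>.035)&(Y<.055); pc('rail+ y',Y,m)
m=(Z>.02)&(Z<.03)&(abs(Y)<.035)&(X<0); pc('block x',X,m)
m=(Z>.02)&(Z<.06)&(abs(Y)<.035)&(X>.05); pc('stop x',X,m); pc('stop z',Z,m)
m=(Z>.05)&(Z<.09)&(Y<.03)&(Y>-.04)&(abs(X)<.02); pc('arm x',X,m)
m=(Z>.05)&(Z<.09)&(Y<.07)&(Y>.05); pc('shaft x',X,m)
```

```text
plate x 53 [-0.2154 -0.2153 -0.2142 -0.2131 -0.2119 -0.2116 -0.2114]
plate y 53 [-0.0308 -0.0294 -0.0147  0.0006  0.0183  0.0311  0.032 ]
plate z 53 [0.0413 0.0425 0.0527 0.0545 0.0556 0.0573 0.0579]
pad y 326 [0.0852 0.0862 0.0949 0.1051 0.115  0.1232 0.1242]
z 326 [0.0502 0.0524 0.0568 0.0603 0.0644 0.0681 0.0711]
shaft y 90 [0.0532 0.0536 0.0582 0.0606 0.0633 0.0678 0.0692]
pad y 329 [0.0851 0.0861 0.0951 0.1051 0.1151 0.1237 0.1245]
z 329 [0.05   0.0516 0.0558 0.0603 0.0638 0.0678 0.0702]
shaft y 89 [0.0551 0.056  0.0588 0.0612 0.0635 0.0671 0.0698]
pad x 1300 [-0.262  -0.2568 -0.2058 -0.1489 -0.0917 -0.0418 -0.0353]
rail- y 79 [-0.0462 -0.0454 -0.0442 -0.0426 -0.0419 -0.0413 -0.041 ]
rail+ y 73 [0.042  0.0424 0.0436 0.0449 0.0459 0.0464 0.0466]
rail- y 91 [-0.0976 -0.0928 -0.045  -0.0433 -0.0419 -0.0411 -0.041 ]
rail+ y 60 [0.0419 0.0423 0.0438 0.0449 0.0458 0.0466 0.0467]
block x 751 [-0.2156 -0.2008 -0.1087 -0.0755 -0.0477 -0.0272 -0.0025]
stop x 197 [0.1112 0.1125 0.1178 0.1204 0.1247 0.1289 0.1305]
stop z 197 [0.0204 0.0219 0.028  0.0326 0.0342 0.0369 0.0379]
arm x 104 [-0.0075 -0.0061 -0.0033 -0.0017  0.0006  0.0023  0.003 ]
shaft x 626 [-0.2618 -0.2554 -0.1899 -0.1031 -0.0235  0.0265  0.0345]
```

```bash
python3 -m crank '[{"travel":[3,-4,0],"turn":-5,"grip":100},{"travel":[6,-8,0],"turn":-10,"grip":100},{"travel":[9,-12,0],"turn":-15,"grip":100},{"travel":[12.5,-16.5,0],"turn":-20,"grip":100},{"travel":[16,-21,0],"turn":-26,"grip":100},{"travel":[19,-25,0],"turn":-32,"grip":100},{"travel":[22,-29,0],"turn":-37,"grip":100},{"travel":[25,-33,0],"turn":-42,"grip":100}]'
```

```text
time_s: 1.15
eef_pos: [0.4, 0.3011, 0.2267]
tcp_rot: [0.675, -0.21, 0.675, 0.21]
ft_force: [0.6, -0.4, -1.8]
width: 0.0916
```

```bash
python3 -m crank '[{"travel":[1.2,-5,0],"turn":-5,"grip":100},{"travel":[2.4,-10,0],"turn":-10,"grip":100},{"travel":[3.6,-15,0],"turn":-15,"grip":100},{"travel":[4.8,-20,0],"turn":-20,"grip":100},{"travel":[6,-25,0],"turn":-25,"grip":100},{"travel":[7.2,-30,0],"turn":-30,"grip":100},{"travel":[8.4,-35,0],"turn":-35,"grip":100},{"travel":[9.6,-40,0],"turn":-39.7,"grip":100}]'
python3 - <<'E'
from h import *
from scipy.spatial.transform import Rotation as Ro
o=get_obs(); M=Ro.from_quat(o['tcp_rot'][[1,2,3,0]]).as_matrix(); print(M.round(3),o['eef_pos'],o['q'].round(2))
print(np.degrees(np.arctan2(M[1,2],M[0,2])))
im,d=snapshot('scene'); cv2.imwrite('pics/s1.png',im)
E
```

```text
time_s: 2.15
eef_pos: [0.4954, -0.0988, 0.2267]
tcp_rot: [0.706, 0.032, 0.706, -0.032]
ft_force: [0.6, 0.2, 0.7]
width: 0.0914
[[ 0.     0.089  0.996]
 [ 0.     0.996 -0.089]
 [-1.     0.     0.   ]] [ 0.49538286 -0.09883777  0.22673304] [-0.05  0.21  0.23  1.93 -0.06  1.01  0.11]
-5.117015654288558
```

View pics/s1.png

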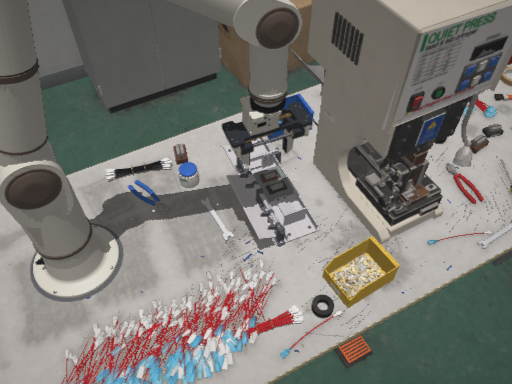

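```bash
python3 -m crank '[{"travel":[0.2,-4.3,0],"turn":0,"grip":100},{"travel":[0.45,-8.6,0],"turn":0,"grip":100},{"travel":[0.45,-8.6,-3.5],"turn":0,"grip":100},{"travel":[0.45,-8.6,-7],"turn":0,"grip":100},{"travel":[0.45,-8.6,-10.5],"turn":0,"grip":100},{"travel":[0.45,-8.6,-14],"turn":0,"grip":100},{"travel":[0.45,-8.6,-14],"turn":0,"grip":100},{"travel":[0.45,-8.6,-14],"turn":0,"grip":100}]'
python3 - <<'E'
from h import *
p=np.array([.5671,.0453,1.4835]); c,s=np.cos(p[2]),np.sin(p[2])
o=get_obs(); v=o['eef_pos'][:2]-p[:2]; print('tcp chute',v@[c,s],v@[-s,c],o['eef_pos'],o['ft_force'])
for n in('scene','wrist','top'):
  im,d=snapshot(n); cv2.imwrite(f'pics/{n}2.png',im if n!='scene' else cv2.resize(im[100:300,180:380],None,fx=3,fy=3,interpolation=cv2.INTER_CUBIC))
E
```

```text
time_s: 3.2
eef_pos: [0.5004, -0.1835, 0.0876]
tcp_rot: [0.707, 0.031, 0.706, -0.031]
ft_force: [0.0, -0.2, -0.1]
width: 0.0917
tcp chute -0.23378188276670905 0.04646961020507119 [ 0.50042495 -0.18354019  0.08764352] [ 0.03025201 -0.22096845 -0.06447692]
```

View pics/scene2.png

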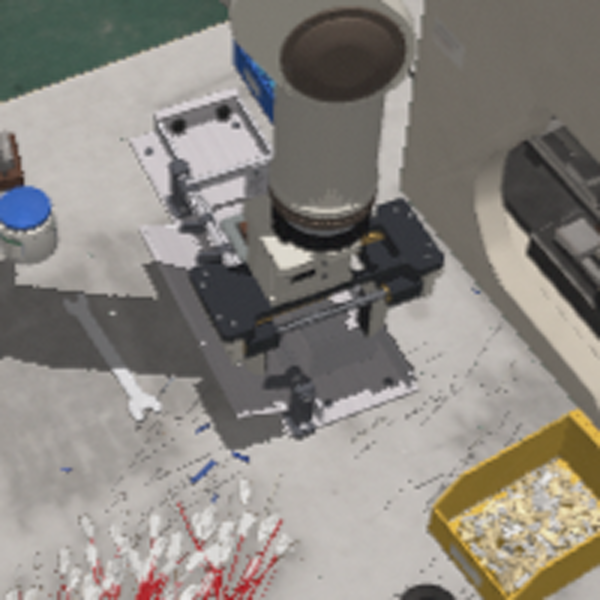

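View pics/wrist2.png

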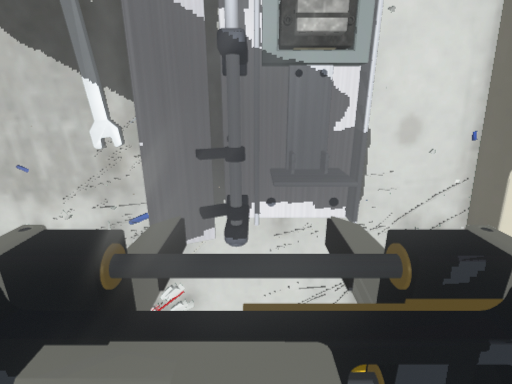

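Run:
```python
from h import *
p=np.array([.5671,.0453,1.4835]); c,s=np.cos(p[2]),np.sin(p[2])
o=get_obs()
W=lambda x,y,z:np.array([p[0]+c*x-s*y,p[1]+s*x+c*y,z])
for n,q in dict(tcp=o['eef_pos'],platetopL=W(-.2155,.032,.054),platetopR=W(-.2155,-.032,.054),post=W(-.252,.06,.064),padin=W(-.262,.078,.048),padout=W(-.262,.122,.067),Afront=W(-.2243,.0925,.0876),Bfront=W(-.2243,.0005,.0876)).items(): print(n,proj('wrist',q).round(0))
im,d=snapshot('wrist'); P=cloud('wrist',d); v=P[...,:2]-p[:2]; X=v@[c,s]; Y=v@[-s,c]; Z=P[...,2]
for y0,y1 in((-.03,.005),(.085,.12)):
  for z0 in np.arange(.08,.15,.01):
    m=(Y>y0)&(Y<y1)&(Z>z0)&(Z<z0+.01)&(d>0)
    if m.sum()>5: print(round(y0,3),z0.round(3),m.sum(),'x',np.percentile(X[m],[2,98]).round(4),'y',np.percentile(Y[m],[2,98]).round(4))
```

```text
tcp [257. 229.]
platetopL [275. 187.]
platetopR [359. 187.]
post [238. 237.]
padin [217. 238.]
padout [156. 250.]
Afront [184. 215.]
Bfront [327. 215.]
-0.03 0.08 22 x [-0.2443 -0.2241] y [-0.0039  0.0009]
-0.03 0.09 246 x [-0.2439 -0.2238] y [-0.0111  0.0011]
-0.03 0.1 359 x [-0.2409 -0.2237] y [-0.015   0.0011]
-0.03 0.11 375 x [-0.2355 -0.2236] y [-0.0158  0.0011]
-0.03 0.12 420 x [-0.2309 -0.2235] y [-0.0166  0.0011]
-0.03 0.13 328 x [-0.2455 -0.2236] y [-0.0147  0.0012]
-0.03 0.14 256 x [-0.2449 -0.2281] y [-0.0019 -0.0008]
0.085 0.08 23 x [-0.2445 -0.2245] y [0.0924 0.0954]
0.085 0.09 258 x [-0.2439 -0.2238] y [0.0923 0.1045]
0.085 0.1 361 x [-0.2407 -0.2237] y [0.0923 0.1086]
0.085 0.11 379 x [-0.2351 -0.2237] y [0.0924 0.1092]
0.085 0.12 418 x [-0.2423 -0.2235] y [0.0925 0.1102]
0.085 0.13 306 x [-0.2455 -0.2236] y [0.0925 0.1089]
0.085 0.14 310 x [-0.2458 -0.2281] y [0.0946 0.0956]
```

```bash
python3 -m crank '[{"travel":[0,0,-1.2],"turn":0,"grip":100},{"travel":[0,0,-2.2],"turn":0,"grip":100},{"travel":[0,0,-3],"turn":0,"grip":100},{"travel":[0,0,-3.8],"turn":0,"grip":100},{"travel":[0,0,-4.5],"turn":0,"grip":100},{"travel":[0,0,-5],"turn":0,"grip":100},{"travel":[0,0,-5.4],"turn":0,"grip":100},{"travel":[0,0,-5.4],"turn":0,"grip":100}]'
cat > look.py <<'E'
import sys
from h import *
p=np.array([.5671,.0453,1.4835]); c,s=np.cos(p[2]),np.sin(p[2])
k=sys.argv[1]
o=get_obs(); v=o['eef_pos'][:2]-p[:2]; print('tcp chute',v@[c,s],v@[-s,c],o['eef_pos'][2],'F',o['ft_force'].round(2),o['time_s'])
for n in('top','wrist'):
  im,d=snapshot(n); P=cloud(n,d); v=P[...,:2]-p[:2]; X=v@[c,s]; Y=v@[-s,c]; Z=P[...,2]
  cv2.imwrite(f'pics/{n}_{k}.png',im)
  m=(d>0)&(X>-.2)&(X<-.04)&(Y>.075)&(Y<.125)&(Z<.075)&(Z>.012)
  if m.sum()>30:
    a,b=np.polyfit(Y[m],Z[m],1); print(n,'paddle slope',np.arctan(a),'gate~',.4-np.arctan(a),m.sum(),'z@.09',a*.09+b)
  m=(d>0)&(X>-.012)&(X<.012)&(Y>-.05)&(Y<.04)&(Z>.045)&(Z<.16)
  if m.sum()>10:
    a,b=np.polyfit(Y[m],Z[m],1); print(n,'arm slope',-np.arctan(a),m.sum(),'zmax',Z[m].max())
  m=(d>0)&(abs(Y)<.033)&(Z>.023)&(Z<.03)&(X>-.13)&(X<.115)
  if m.sum()>10: print(n,'block x',np.percentile(X[m],[1,99]).round(4))
  m=(d>0)&(abs(Y)<.033)&(Z>.045)&(Z<.058)&(X>-.22)&(X<-.06)
  if m.sum()>5: print(n,'plate x',np.percentile(X[m],[2,50,98]).round(4))
E
python3 look.py 3
```

```text
time_s: 4.4
eef_pos: [0.5041, -0.1838, 0.0342]
tcp_rot: [0.709, 0.03, 0.704, -0.031]
ft_force: [4.7, 0.8, 7.9]
width: 0.0917
tcp chute -0.23375659725604903 0.04278914648701449 0.03424592224884821 F [4.71 0.8  7.86] 4.4
top paddle slope -0.295739544416516 gate~ 0.695739544416516 566 z@.09 0.034927750732281396
top arm slope -0.13831233433018808 182 zmax 0.1276805625131715
top block x [-0.1248  0.1122]
wrist paddle slope -0.26713957222703616 gate~ 0.6671395722270361 12650 z@.09 0.03483353747173838
wrist block x [-0.1253 -0.1026]
wrist plate x [-0.2148 -0.2116 -0.2109]
```

View pics/wrist_3.png

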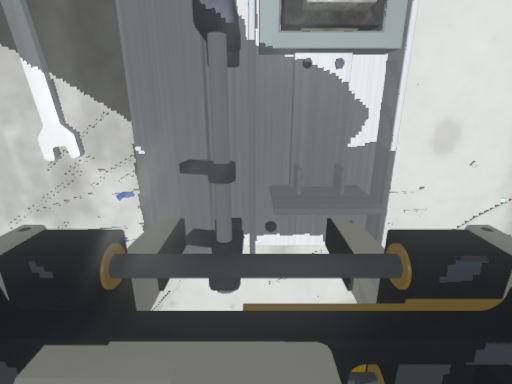

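```bash
python3 -m crank '[{"travel":[0.05,0.6,-0.1],"turn":0,"grip":100},{"travel":[0.12,1.4,-0.1],"turn":0,"grip":100},{"travel":[0.19,2.2,-0.1],"turn":0,"grip":100},{"travel":[0.26,3,-0.1],"turn":0,"grip":100},{"travel":[0.33,3.8,-0.1],"turn":0,"grip":100},{"travel":[0.4,4.6,-0.1],"turn":0,"grip":100},{"travel":[0.47,5.4,-0.1],"turn":0,"grip":100},{"travel":[0.52,6,-0.1],"turn":0,"grip":100}]'
python3 look.py 4
```

```text
time_s: 5.5
eef_pos: [0.5057, -0.1287, 0.0326]
tcp_rot: [0.707, 0.03, 0.705, -0.034]
ft_force: [-1.5, -10.6, 7.4]
width: 0.0919
tcp chute -0.17872084150823597 0.04598642315779351 0.03256223916703525 F [ -1.48 -10.6    7.36] 5.5
top arm slope -0.20688446938417432 185 zmax 0.12884623564670933
top block x [-0.0758  0.1135]
wrist paddle slope -0.2427989895417381 gate~ 0.6427989895417381 17279 z@.09 0.03581321542396209
wrist block x [-0.0786 -0.0476]
wrist plate x [-0.1813 -0.1651 -0.1639]
```

View pics/wrist_4.png

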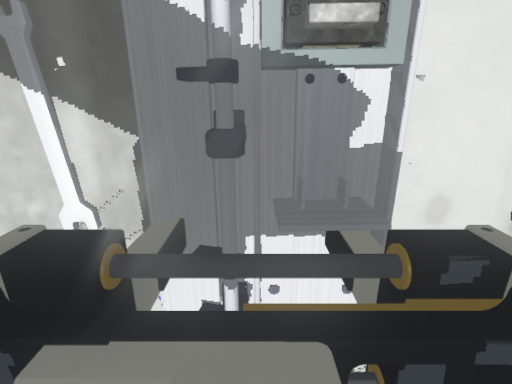

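```bash
python3 -m crank '[{"travel":[0.07,0.8,-0.1],"turn":0,"grip":100},{"travel":[0.14,1.6,-0.1],"turn":0,"grip":100},{"travel":[0.21,2.4,-0.1],"turn":0,"grip":100},{"travel":[0.28,3.2,-0.1],"turn":0,"grip":100},{"travel":[0.35,4,-0.1],"turn":0,"grip":100},{"travel":[0.42,4.8,-0.1],"turn":0,"grip":100},{"travel":[0.49,5.6,-0.1],"turn":0,"grip":100},{"travel":[0.56,6.4,-0.1],"turn":0,"grip":100}]'
python3 look.py 5
```

```text
time_s: 6.6
eef_pos: [0.5126, -0.0669, 0.0324]
tcp_rot: [0.708, 0.031, 0.704, -0.036]
ft_force: [-3.2, -15.8, 12.3]
width: 0.0917
tcp chute -0.1164918472593108 0.044465367292324316 0.032350746234552544 F [ -3.25 -15.79  12.32] 6.6
top paddle slope -0.33719130356324395 gate~ 0.737191303563244 320 z@.09 0.03340174810823985
top block x [0.0419 0.1141]
wrist paddle slope -0.2631018415273561 gate~ 0.6631018415273562 10611 z@.09 0.036891003045194645
wrist arm slope -0.3840595426237455 2612 zmax 0.09922166341243528
wrist block x [-0.1025  0.009 ]
wrist plate x [-0.1183 -0.1026 -0.1011]
```

View pics/wrist_5.png

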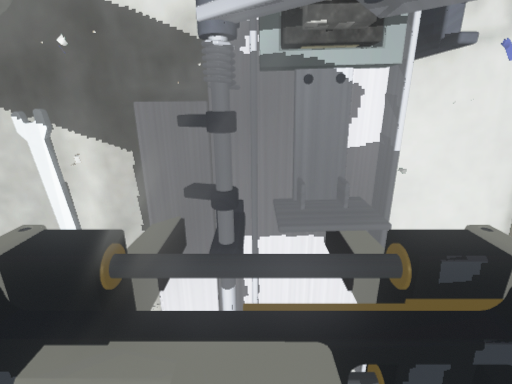

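```bash
python3 -m crank '[{"travel":[0.04,0.5,0],"turn":0,"grip":100},{"travel":[0.09,1,0],"turn":0,"grip":100},{"travel":[0.13,1.5,0],"turn":0,"grip":100},{"travel":[0.17,1.9,0],"turn":0,"grip":100},{"travel":[0.2,2.3,0],"turn":0,"grip":100},{"travel":[0.24,2.7,0],"turn":0,"grip":100},{"travel":[0.26,3,0],"turn":0,"grip":100},{"travel":[0.26,3,0],"turn":0,"grip":100}]'
python3 look.py 6
```

```text
time_s: 7.7
eef_pos: [0.5153, -0.0377, 0.0324]
tcp_rot: [0.708, 0.031, 0.704, -0.036]
ft_force: [-2.0, -16.3, 13.8]
width: 0.0919
tcp chute -0.08719446517620884 0.04437296279316786 0.03236935501438697 F [ -1.97 -16.32  13.76] 7.7
top paddle slope -0.32158913005840706 gate~ 0.7215891300584071 540 z@.09 0.03317461250178025
top block x [0.0982 0.1145]
wrist paddle slope -0.23969432103626417 gate~ 0.6396943210362642 7472 z@.09 0.03846558270110935
wrist arm slope -0.04995904586060406 7892 zmax 0.128521716250077
wrist block x [-0.0748  0.0426]
wrist plate x [-0.0904 -0.075  -0.0735]
```

View pics/wrist_6.png

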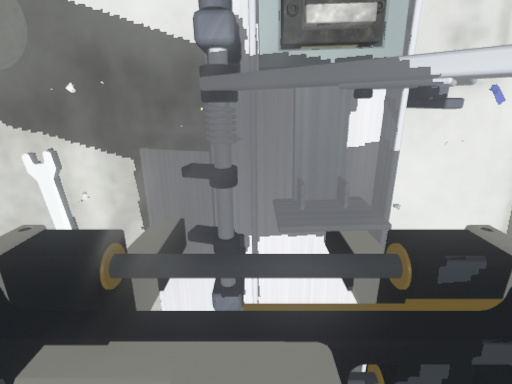

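View pics/top_6.png

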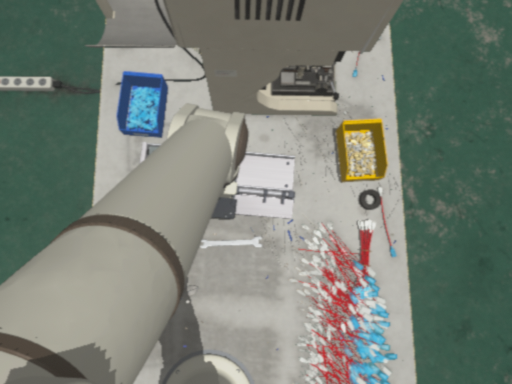

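```bash
python3 -m crank '[{"travel":[0.02,0.2,0],"turn":0,"grip":100},{"travel":[0.03,0.4,0],"turn":0,"grip":100},{"travel":[0.05,0.6,0],"turn":0,"grip":100},{"travel":[0.05,0.6,0],"turn":0,"grip":100},{"travel":[0.05,0.6,0],"turn":0,"grip":100},{"travel":[0.05,0.6,0],"turn":0,"grip":100},{"travel":[0.05,0.6,0],"turn":0,"grip":100},{"travel":[0.05,0.6,0],"turn":0,"grip":100}]'
python3 look.py 7
```

```text
time_s: 8.8
eef_pos: [0.5153, -0.0372, 0.0324]
tcp_rot: [0.708, 0.032, 0.704, -0.04]
ft_force: [-2.8, -29.1, 15.8]
width: 0.0917
tcp chute -0.08667454762680186 0.044435974959038255 0.03241701819461648 F [ -2.83 -29.1   15.77] 8.8
top paddle slope -0.31207130138481104 gate~ 0.712071301384811 552 z@.09 0.03306019123327099
top block x [0.1011 0.1139]
wrist paddle slope -0.24213444306163606 gate~ 0.642134443061636 7401 z@.09 0.03853480092752991
wrist arm slope -0.03102940338038343 7742 zmax 0.12878982994718935
wrist block x [-0.0748  0.0426]
wrist plate x [-0.0907 -0.0749 -0.0735]
```

```bash
python3 -m crank '[{"travel":[-0.06,-0.7,0],"turn":0,"grip":100},{"travel":[-0.12,-1.4,0],"turn":0,"grip":100},{"travel":[-0.19,-2.2,0],"turn":0,"grip":100},{"travel":[-0.26,-3,0],"turn":0,"grip":100},{"travel":[-0.32,-3.7,0],"turn":0,"grip":100},{"travel":[-0.32,-3.7,0],"turn":0,"grip":100},{"travel":[-0.32,-3.7,0.3],"turn":0,"grip":100},{"travel":[-0.32,-3.7,0.6],"turn":0,"grip":100}]'
python3 look.py 8
```

```text
time_s: 9.9
eef_pos: [0.5095, -0.0608, 0.0365]
tcp_rot: [0.706, 0.031, 0.707, -0.031]
ft_force: [-2.2, 0.4, 3.0]
width: 0.0917
tcp chute -0.1107648989797992 0.048173731055086974 0.0364502333111367 F [-2.2   0.41  2.97] 9.9
top paddle slope -0.1956427083245666 gate~ 0.5956427083245666 393 z@.09 0.03830607226322966
top block x [0.0504 0.114 ]
wrist paddle slope -0.13555340747411454 gate~ 0.5355534074741146 11317 z@.09 0.04076844853540863
wrist arm slope -0.26699905643327293 6753 zmax 0.10697376034384536
wrist block x [-0.0751  0.0223]
wrist plate x [-0.1156 -0.0759 -0.0736]
```

View pics/wrist_8.png

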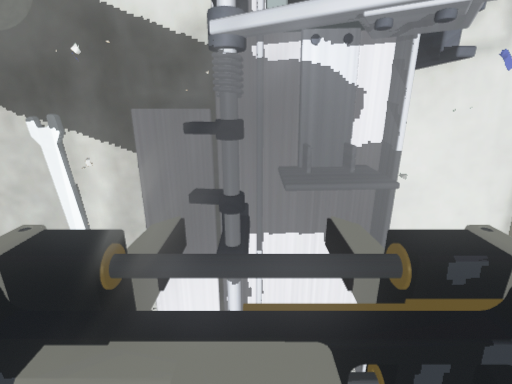

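```bash
python3 -m crank '[{"travel":[0,0,0.5],"turn":0,"grip":100},{"travel":[0,0,1],"turn":0,"grip":100},{"travel":[0,0,1.5],"turn":0,"grip":100},{"travel":[0,0,2],"turn":0,"grip":100},{"travel":[0,0,2.5],"turn":0,"grip":100},{"travel":[0,0,3.2],"turn":0,"grip":100},{"travel":[0,0,4.2],"turn":0,"grip":100},{"travel":[0,0,5.5],"turn":0,"grip":100}]'
python3 -m crank '[{"travel":[0,-2,3],"turn":0,"grip":100},{"travel":[0,-4,6],"turn":0,"grip":100},{"travel":[0,-8,9],"turn":0,"grip":100},{"travel":[0,-12,11],"turn":0,"grip":100},{"travel":[0,-16,12],"turn":0,"grip":100},{"travel":[-1,-20,12],"turn":0,"grip":100},{"travel":[-1.5,-24,12],"turn":0,"grip":100},{"travel":[-2,-28,12],"turn":0,"grip":100}]'
python3 look.py 9
```

```text
time_s: 11.0
eef_pos: [0.5104, -0.0604, 0.0924]
tcp_rot: [0.706, 0.031, 0.707, -0.031]
ft_force: [-0.1, -0.3, -0.3]
width: 0.0914
time_s: 12.0
eef_pos: [0.4903, -0.3416, 0.2127]
tcp_rot: [0.707, 0.031, 0.706, -0.031]
ft_force: [0.9, 0.1, 0.9]
width: 0.0919
tcp chute -0.39210993900169255 0.04281533303351166 0.21269971572652385 F [0.87 0.13 0.94] 12.0
top paddle slope 0.3524998524856549 gate~ 0.047500147514345115 1219 z@.09 0.05463135306390868
top arm slope -0.04696097011184368 149 zmax 0.06818666266125135
top block x [-0.0694  0.1131]
top plate x [-0.0791 -0.0772 -0.0747]
```

View pics/top_9.png

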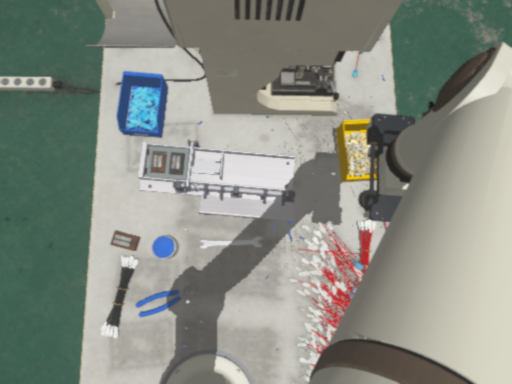

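View pics/wrist_9.png

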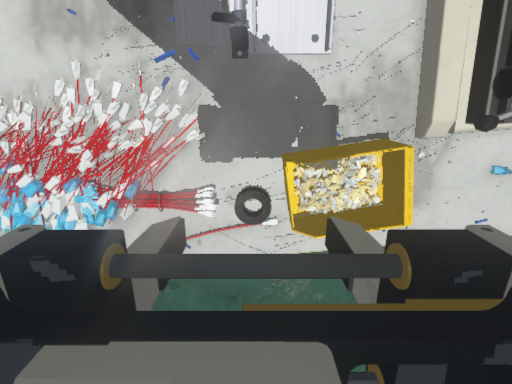

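Run:
```python
from h import *
p=np.array([.5671,.0453,1.4835]); c,s=np.cos(p[2]),np.sin(p[2])
im,d=snapshot('top'); im0,d0=np.load('top0.npz')['im'],np.load('top0.npz')['d']
def f(n,d,tx):
  P=cloud('top',d); v=P[...,:2]-p[:2]; X=v@[c,s]; Y=v@[-s,c]; Z=P[...,2]
  m=(X>-.2)&(X<-.04)&(Y>.08)&(Y<.122)&(Z<.08)&(Z>.03); a,b=np.polyfit(Y[m],Z[m],1)
  r=[np.arctan(a)]
  m=(abs(X)<.012)&(Y>-.04)&(Y<.04)&(Z>.045); r+=[np.median(Z[m])]
  m=(abs(Y)<.033)&(Z>.045)&(Z<.058)&(abs(X-tx+.138)<.02); r+=[np.median(X[m]),Z[m].max()]
  m=(abs(Y)<.039)&(abs(X-tx)<.048)&(Z>.022)&(Z<.03); r+=[np.median(Z[m])]
  for dx in(-.023,.023):
    m=(abs(Y)<.018)&(abs(X-tx-dx)<.012); r+=[np.median(Z[m])]
  print(n,np.round(r,4))
f('before',d0,-.0755); f('after',d,.062)
cv2.imwrite('pics/end.png',cv2.resize(im[130:230,125:305],None,fx=4.4,fy=4.4,interpolation=cv2.INTER_CUBIC))
df=cv2.absdiff(im,im0)[225:260,100:270]; print('bystander region diff',df.max(axis=2).mean())
```

```text
before [ 0.3707  0.0631 -0.2132  0.0579  0.0267  0.0415  0.038 ]
after [ 0.3724  0.0635 -0.0771  0.057   0.0264  0.0417  0.0374]
bystander region diff 27.544537815126052
```

View pics/end.png

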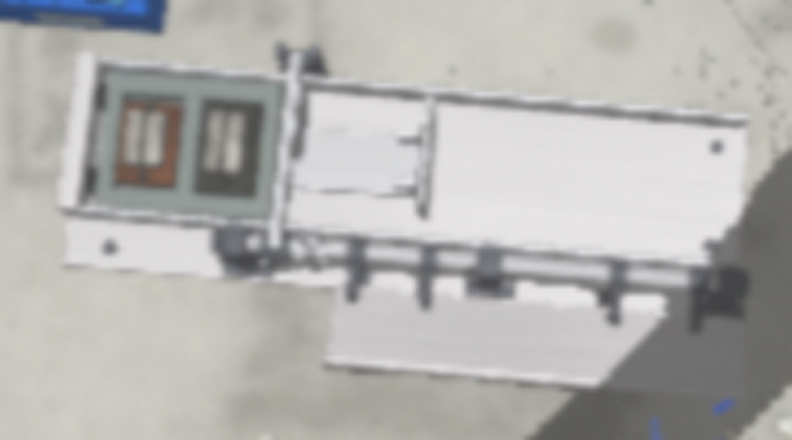

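```bash
python3 -c "
from station import *
print(sign_off())"
```

```text
the job is handed in; nothing more can be done
None
```

The tray is in the chute against the end stop, the gate has swung shut behind its block, and I handed the job in at about 12 s. No verdict was reported.

One open fingertip pressed the paddle down and held the gate open at about 0.64–0.74 rad. The other fingertip pushed the end plate until it stalled on the buffers at about 29 N. I then backed off along the chute, lifted the fingers clear and moved the arm away.

**Last checks:**
- **Tray:** it moved about 136 mm, to about x = +61 mm of the chute. The limit is 56 mm and home is 62 mm. It had not shifted when I backed the finger off.
- **Gate:** the paddle slope is 0.372 rad, against 0.371 rad before the run, so the gate is shut.
- **Dies:** the tops are at 42 mm and 37 mm, within 1 mm of before, so both are seated.
- **Bystanders:** they look unmoved in the top view. The numeric picture comparison I tried for them told me nothing, because the arm's shadow falls across that area.

**Disagreement:** with the gate open, the top and wrist cameras differed by up to 0.08 rad on its angle. Both stayed well above the 0.48 rad the blade needs to clear the tray.

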